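# Seal, cap and tray a jar of tablets

### The job

Finish the open jar of tablets: take the sealing disc that fits it from the compartment bin and seat it level on the jar's rim, then set the matching large cap over it so that it sits fully down and level on the jar's shoulder, and last stand the closed jar on the steel tray with the finished jars. Set the disc, cap and jar down, do not drop them; keep the jar upright, and leave everything else where it is.

Things in the scene. Friction and masses are not known exactly. Their poses are not given: they have to be found in the camera images.
- jar: The open jar: white plastic, full of white tablets, loose on the bench, 110 g. Body 56 mm diameter, 34 mm high (its shoulder), then a neck 42 mm outside and 36 mm inside diameter with its rim 43 mm above the underside; 58 mm high with its cap on. Lift it by the body. Origin: centre of the underside, z up its axis.
- disc: Large sealing disc that fits the jar: off-white plastic, 12 g, loose in a bin compartment, tab up. From below: plug 33 mm diameter, 4 mm deep (1.5 mm play in the mouth); flange 41 mm diameter (bevelled), 3 mm thick; upright pull tab to grip, 18 mm long (x), 8 thick (y), 8 high, top 15 mm above the underside. Origin: centre of the plug's underside, z up; seated, 39 mm above the jar's underside.
- cap: Large slip-on cap that fits the jar: white, knurled, 22 g, 53 mm diameter, 24 mm high, inside 48 mm diameter and 21.5 mm deep. Lies top up on the dark mat. Slips over disc and neck with 3 mm play, no turning or pressing; the skirt rests on the jar's shoulder. Origin: centre of the skirt's lower edge, z up; seated, 34 mm above the jar's underside.
- tray: Stainless steel tray, fixed, 240 mm (its x) by 280 mm (its y), walls 3 mm thick and 18 mm high with a 12 mm outer lip, floor 3 mm thick. Origin: underside of its centre. The finished jars stand in its -y half; the +y half is free.
- bin: Grey plastic bin, fixed, 196 by 196 mm, walls 4 mm thick and 22 mm high, floor 4 mm thick, a dividing wall each way: four square compartments of 92 mm, centred at (+-48, +-48) mm in its frame. Three hold one part each, one is empty. Origin: underside of its centre.
- mat: Dark rubber bench mat, fixed, 110 mm (its x) by 200 mm (its y), 3 mm thick, on which the large and the small cap lie. Origin: underside of its centre.
- small_disc: Smaller sealing disc of the same shape, for the small jars (flange 30 mm diameter, tab 14 mm long), in another compartment of the bin. Not needed. Origin: centre of its underside.
- small_cap: Smaller slip-on cap for the small jars, 40 mm diameter, 20 mm high, on the mat. Not needed. Origin: centre of its underside.
- nozzle: White spray nozzle, a stepped cylinder 22 mm diameter and 26 mm high, in a compartment of the bin. Not needed. Origin: centre of its underside.
- finished_a: Finished jar with its cap on, 56 mm diameter, 58 mm high, standing in the -y half of the tray. Origin: centre of its underside.
- finished_b: Second finished jar, the same, beside the first in the -y half of the tray. Origin: centre of its underside.
- small_jar: Closed small jar, 43 mm diameter, 48 mm high, standing on the bench beyond the jar. Origin: centre of its underside.
- amber_bottle: Amber glass bottle with a black cap, 48 mm diameter, 105 mm high, standing on the bench beyond the jar. Origin: centre of its underside.
- spatula: Flat steel laboratory spatula, about 180 mm long and 4 mm thick, lying on the bench beyond the jar. Origin: underside, middle of the shank; x along it.
Things that resemble listed ones, but are neither listed nor needed, are in the scene too. What is shaped like the disc but pink, turquoise or yellow is not meant.

How it is judged (in metres and radians):
On the way, in this order (a step that is already met when the one before it is completed fails the run):
1. The large sealing disc sits seated and level on the jar's rim, let go (z of disc in the frame of jar between 0.0365 and 0.0415 m and x of disc in the frame of jar between -0.0035 and 0.0035 m and y of disc in the frame of jar between -0.0035 and 0.0035 m and angle between the z axis of disc and the z axis of jar, either way round below 0.06 rad and angle between disc's own z axis and vertical below 0.08 rad and contact force between the fingers and disc below 0.1 N), for 0.2 s.
2. The large cap sits fully down and level on the jar over the disc, let go (z of disc in the frame of jar between 0.0365 and 0.0415 m and x of disc in the frame of jar between -0.0035 and 0.0035 m and y of disc in the frame of jar between -0.0035 and 0.0035 m and angle between the z axis of each of disc, cap and the z axis of jar, either way round below 0.06 rad and angle between each of disc, cap's own z axis and vertical below 0.08 rad and z of cap in the frame of jar between 0.0315 and 0.0365 m and x of cap in the frame of jar between -0.005 and 0.005 m and y of cap in the frame of jar between -0.005 and 0.005 m and contact force between the fingers and cap below 0.1 N), for 0.2 s.
3. The closed jar stands on the floor of the steel tray (z of disc in the frame of jar between 0.0365 and 0.0415 m and x of disc in the frame of jar between -0.0035 and 0.0035 m and y of disc in the frame of jar between -0.0035 and 0.0035 m and angle between the z axis of each of disc, cap and the z axis of jar, either way round below 0.06 rad and angle between each of disc, cap's own z axis and vertical below 0.08 rad and z of cap in the frame of jar between 0.0315 and 0.0365 m and x of cap in the frame of jar between -0.005 and 0.005 m and y of cap in the frame of jar between -0.005 and 0.005 m and x of jar in the frame of tray between -0.088 and 0.088 m and y of jar in the frame of tray between -0.108 and 0.108 m and z of jar in the frame of tray between 0 and 0.006 m and angle between jar's own z axis and vertical below 0.06 rad), for 0.2 s.
At the end, for the whole second after the job is handed in: The jar stands upright (3 degrees) on the tray's floor inside its walls, released and at rest; the disc is seated level on its rim (height within 2.5 mm, centred within 3.5 mm) and the cap sits over it fully down and level on the shoulder (height within 2.5 mm, centred within 5 mm) (all of step 3 and contact force between the fingers and jar below 0.1 N and contact force between the fingers and cap below 0.1 N and linear speed of each of jar, cap below 0.02 m/s); the robot touches nothing.
It fails at once if Another thing is pushed more than 20 mm from its place, or tipped over (distance of any of small_disc, small_cap, nozzle, finished_a, finished_b, small_jar, amber_bottle, spatula from where it was at the start of the episode above 0.02 m or angle between any of finished_a, finished_b, small_jar, amber_bottle's own z axis and vertical above 0.5 rad).
It fails at once if The jar with its tablets is tipped by more than about 25 degrees (angle between jar's own z axis and vertical above 0.45 rad).
It fails at once if The jar is let fall from more than 20 mm above the surface (height (world z) of jar above 0.025 m and contact force between the fingers and jar below 0.05 N).
It fails at once if The cap is let fall from more than about 25 mm above its seat (height (world z) of cap above 0.06 m and contact force between the fingers and cap below 0.05 N and contact force between jar and cap below 0.02 N).
It fails at once if The disc is let fall from more than about 25 mm above its seat (height (world z) of disc above 0.065 m and contact force between the fingers and disc below 0.05 N and contact force between jar and disc below 0.02 N).
It also fails if it takes over 58 s, if anything falls off the work surface, if the arm or the gripper's body presses on something with over 40 N, if the wrist force passes 120 N, or if a joint passes its speed limit or range.

### The arm

A 6-joint arm with a two-finger parallel gripper is mounted at the origin on the work surface. World frame = base frame: x ahead of the robot, y to its left, z up, the work surface at z = 0. Lengths are in m, angles in degrees, forces in N, time in s.
With the tool pointing down it reaches from about 0.35 to 0.875 m from the base axis. Payload 4.2 kg.
Tool frame: the origin (TCP) lies on the mounting face of the last link; the fingertips stand 182 mm ahead of it and the grasp point (between the pads) lies 164 mm ahead of it (r.tcp_to_grasp is the distance from the TCP to the grasp point, in m); z points along the fingers, y is the line along which they close (so a half turn about z gives the same grasp; the last joint's range is limited). The gripper opens to 87 mm and grips with 3 to 60 N. Pads are 19 mm wide; open, the fingers measure 117 mm over their backs; the gripper's body (75 mm by 190 mm) begins 51 mm behind the grasp point.
Start: joints at [79.217, 22.042, 0.453, 0, -68.411, -14.817], TCP at [0.27, 0.564, 0.405] pointing down, gripper open.
Joint ranges: [-179.83, 179.83], [-69.29, 118.12], [-61.27, 80.66], [-181.25, 117.63], [-171.15, -9.14], [-177.46, 177.46]. Speed limits (degrees/s): [159.86, 159.86, 180, 180, 180, 180].

### API

Orientations are given as a 3x3 rotation matrix whose columns are the frame's x, y, z axes.
In Python, from station import sense, eyes, r gives the robot as it stands.
- The arm moves only by the tool jog_arm, never from a script. Its argument "increments" is a list of rows, each a list of 4 numbers: the shift along the tool's x, y, z normalised to -1 to 1, where 1 is 0.02 m, then the turn about the tool's z normalised to -1 to 1, where 1 is 0.08 rad. A call has 1 to 10 rows; each row shifts and turns the commanded pose from where the row before left it, along the tool's axes as they then stand; what a row does not reach is not made up. A row lasts 1/10 s, in which the tool goes at most 50 mm and 8.59 degrees, less where a joint would pass 70% of its speed; a pose out of reach is approached as far as the arm can. A call with a number of a shift or a turn outside -1 to 1 is refused whole. A call with a gripper value outside its range is refused whole. "grip" is the finger opening in mm, from 0 to 87, set as the call begins (left out, the last holds). The fingers move at their own pace and stop on an object; the grip force is fixed at half the most. Time passes only in rows, so rows that do not move let the fingers close. It gives the time, the measured TCP pose, the force, the opening and the grip force at its end, in the units of the state.
- sense(): the state, without advancing time (a new reading comes with each control period).
- eyes.capture(name): name is "scene" or "top"; returns the picture (400x640x3 uint8, blue, green, red); there is no depth.
- eyes.get_calibration(name): a dict with "camera_matrix" (3x3 intrinsics, pixels), "k1" (the pictures are not rectified: a ray, as slopes to the right and down, at radius r is drawn at 1 + k1 r^2 times it, then the intrinsics apply), "R" (3x3) and "t" (3): a world point X has camera coordinates R X + t. Camera axes: x right, y down, z forward; pixel columns grow to the right and rows downward; lengths in m; the calibration is good to about 2 mm. A picture is of the moment at which its call begins. get_calibration takes no time and is no camera call.
- r.finish_job(): hands the job in; it is judged then, once.
Trained networks look in the newest picture that a camera, given by its name, has taken for a name from the list of things; names that differ only in an ending like _2 or _b are one class to them, and where a whole thing is asked for, a point or a joint stands for the part that bears it (a point fixed in the world has none). Each returns a list of dicts, best first, with "conf" (0 to 1); they miss things now and then, are a little off and sometimes report something else, mostly with a low value. They report only what shows in the picture. A call takes as long as a camera call. They do not tell look-alikes from the thing itself.
- eyes.spot_in(camera, name): "centre" ([x, y, z] in m, in world coordinates, good to about 4 mm: the middle of the surface that is visible of it).
- eyes.outline_of(camera, name): "mask" (400x640 bool, what is visible of it).
The state is a dict: "time_s": time; "joints": joint angles; "joint_velocities": joint speeds; "effort": joint torques, N m; "tcp_pos": TCP position; "ee_rot": TCP orientation; "wrist_force": force on the tool from outside, world axes, zero at the start; "moment": the same for the moment, N m; "gripper_width": opening from 0.0 (shut) to 1.0 (fully open); "gripper_force": force on a finger pad.
Only numpy, scipy, OpenCV 4.12 (cv2) and the standard library are available. Lean on these libraries where they do the work, as an engineer would, in place of code of your own. Each camera call takes 0.05 s, during which the arm holds its last target. There are 200 camera calls.

## Working session

There is one attempt and no reset: what is moved stays moved. The work goes in short steps, Python scripts to look and compute and a tool call to move; the robot and the scene stay as the last step left them, time stands still between calls to the robot, and variables do not carry over. Pictures are saved under pics/ and viewed, at most 10 in all, crops included, and the job is handed in when it is done.

Besides the shell and the picture viewer there is one more tool, called after ">>>" by a JSON object that holds its "api" and its "payload", one argument or row to a line. jog_arm: Moves the arm, as the interface text tells. Its arguments: {"type":"object","properties":{"increments":{"type":"array"},"grip":{"type":"number"}},"required":["increments"]}

```bash
mkdir -p pics
cat > h.py <<'E'
import numpy as np, cv2
from station import sense, eyes, r
def cal(c):
    k=eyes.get_calibration(c); return np.array(k["camera_matrix"]),k["k1"],np.array(k["R"]),np.array(k["t"])
def px2w(c,u,v,z):
    K,k1,R,t=cal(c); n=cv2.undistortPoints(np.array([[[u,v]]],float),K,np.array([k1,0,0,0,0.]))[0,0]
    d=R.T@np.array([n[0],n[1],1]); o=-R.T@t; return o+d*(z-o[2])/d[2]
def w2px(c,X):
    K,k1,R,t=cal(c); return cv2.projectPoints(np.array(X,float).reshape(-1,1,3),cv2.Rodrigues(R)[0],t,K,np.array([k1,0,0,0,0.]))[0][:,0]
E
python3 - <<'E'
from h import *
print(sense())
for c in("top","scene"):
    cv2.imwrite(f"pics/{c}0.png",eyes.capture(c)); K,k,R,t=cal(c); print(c,K.tolist(),k,(-R.T@t).round(3),R.round(3).tolist())
    for n in("jar","disc","cap","tray","bin","mat","finished_a","small_disc","small_cap","nozzle","small_jar","amber_bottle","spatula"):
        print(n,[(np.round(d["centre"],3).tolist(),round(d["conf"],2)) for d in eyes.spot_in(c,n)])
E
```

```text
{'time_s': 0.0, 'joints': array([ 7.92168603e+01,  2.20896962e+01,  3.79909697e-01, -2.98194300e-02,
       -6.84107534e+01, -1.48169384e+01]), 'joint_velocities': array([-0.01674417, -0.01702084,  0.04134031, -0.07578796, -0.02940691,
       -0.09421488]), 'effort': array([ 4.21831930e-05, -3.90659916e+01,  1.87403762e+01,  4.21990067e+00,
        1.09803447e-02, -1.93638907e-04]), 'tcp_pos': array([0.26992747, 0.56347251, 0.40366914]), 'ee_rot': array([[ 9.01748988e-01, -4.32259191e-01, -8.68989563e-04],
       [-4.32260058e-01, -9.01746825e-01, -1.97608248e-03],
       [ 7.05712359e-05,  2.15755986e-03, -9.99997670e-01]]), 'wrist_force': array([ 0.08279981, -0.3800149 , -0.30145656]), 'moment': array([-0.01581975, -0.02583734,  0.01728054]), 'gripper_force': 0.0, 'gripper_width': 1.0000170301248377}
top [[404.9725004228019, 0.0, 321.51325133015706], [0.0, 404.9725004228019, 203.23418562484252], [0.0, 0.0, 1.0]] 0.027112294436480226 [ 0.409 -0.027  1.058] [[0.026, -0.999, 0.025], [-0.991, -0.029, -0.131], [0.132, -0.021, -0.991]]
jar [([0.66, -0.001, 0.033], 0.8)]
disc [([0.467, 0.
[... 809 characters left out ...]
.851, 0.525, 0.006], [0.42, 0.687, -0.593], [-0.316, -0.502, -0.805]]
jar [([0.669, 0.01, 0.037], 0.89)]
disc [([0.349, 0.176, 0.008], 0.72), ([0.472, 0.238, 0.008], 0.64), ([0.313, 0.344, 0.009], 0.51), ([0.336, 0.28, 0.004], 0.48)]
cap [([0.47, 0.027, 0.029], 0.65)]
tray [([0.489, -0.302, 0.0], 0.61)]
bin [([0.53, 0.283, 0.003], 0.69)]
mat [([0.482, -0.026, 0.002], 0.76)]
finished_a [([0.535, -0.4, 0.052], 0.85), ([0.456, -0.402, 0.05], 0.79)]
small_disc []
small_cap [([0.477, -0.079, 0.018], 0.6)]
nozzle [([0.492, 0.332, 0.014], 0.48), ([0.531, 0.283, 0.005], 0.3)]
small_jar [([0.759, -0.166, 0.038], 0.67)]
amber_bottle [([0.753, 0.176, 0.068], 0.9)]
spatula [([0.771, 0.02, 0.002], 0.67)]
```

View pics/top0.png

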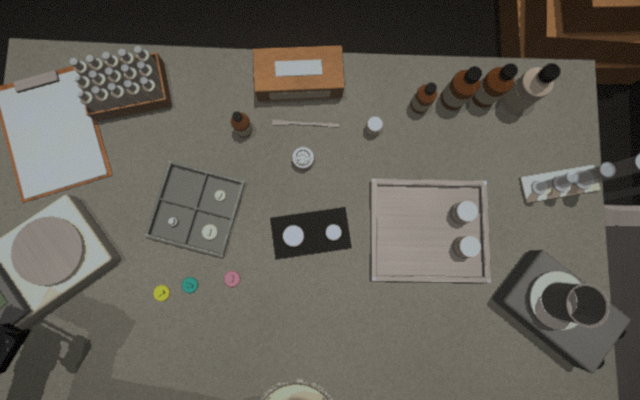

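View pics/scene0.png

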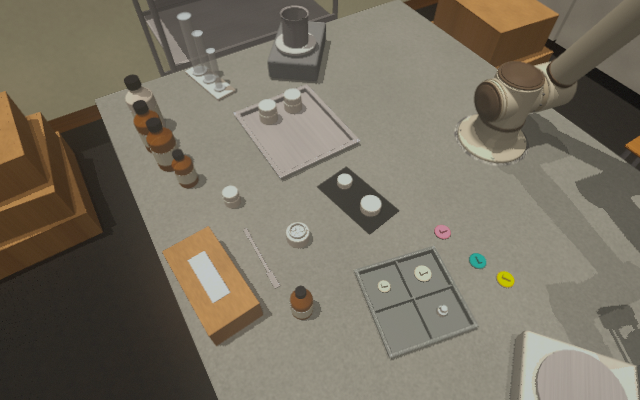

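```bash
cat >> h.py <<'E'
def mask(c,n,near):
    L=eyes.outline_of(c,n)
    if not L: return None
    near=np.array(near)
    return min(L,key=lambda d: np.hypot(*(np.argwhere(d["mask"]).mean(0)[::-1]-near)))["mask"].astype(np.uint8)
def crop(c,img,u,v,w,s):
    u,v=int(u),int(v); return cv2.resize(img[v-w:v+w,u-w:u+w],None,fx=s,fy=s,interpolation=cv2.INTER_CUBIC)
def hull_fit(c,m,x0,prof,yaw=0):
    """fit xy of a stack of circles [(radius,z)...] silhouette to mask by bbox/centroid of projected hull"""
    from scipy.optimize import least_squares
    a=np.linspace(0,2*np.pi,48,endpoint=False)
    cn=max(cv2.findContours(m,0,1)[0],key=cv2.contourArea)
    h1=cv2.convexHull(cn).astype(np.float32)
    def stats(h):
        M=cv2.moments(h); return np.array([M['m10'],M['m01']])/M['m00'],M['m00']
    c1,A1=stats(h1)
    def f(p):
        X=np.concatenate([np.c_[p[0]+R*np.cos(a),p[1]+R*np.sin(a),0*a+z] for R,z in prof])
        return stats(cv2.convexHull(w2px(c,X).astype(np.float32)))[0]-c1
    s=least_squares(f,x0,diff_step=1e-3).x
    X=np.concatenate([np.c_[s[0]+R*np.cos(a),s[1]+R*np.sin(a),0*a+z] for R,z in prof])
    return s,A1/stats(cv2.convexHull(w2px(c,X).astype(np.float32)))[1]
P=dict(disc=[(.0165,.004),(.0205,.008),(.0205,.011),(.004,.019)],cap=[(.0265,.003),(.0265,.027)],jar=[(.028,0),(.028,.034),(.021,.043)])
E
python3 - <<'E'
from h import *
G=dict(disc=(.469,.236,.011),cap=(.466,.025,.02),jar=(.664,.004,.03))
T=[]
for c in("top","scene"):
    im=eyes.capture(c)
    for n,g in G.items():
        u,v=w2px(c,g)[0]; m=mask(c,n,(u,v))
        s,q=hull_fit(c,m,g[:2],P[n]); print(c,n,s.round(4),"area ratio",round(q,2))
        o=im.copy(); T.append(crop(c,o,u,v,22,6))
    for n in ("bin","tray","mat"):
        L=eyes.outline_of(c,n)
        if L:
            m=L[0]["mask"].astype(np.uint8); re=cv2.minAreaRect(max(cv2.findContours(m,0,1)[0],key=cv2.contourArea))
            z=dict(bin=.022,tray=.018,mat=.003)[n]; B=[px2w(c,*b,z)[:2] for b in cv2.boxPoints(re)]
            print(c,n,np.round(B,3).tolist())
cv2.imwrite("pics/crops.png",np.vstack([np.hstack(T[:3]),np.hstack(T[3:])]))
E
```

```text
top disc [0.4657 0.2358] area ratio 0.82
top cap [0.4601 0.0215] area ratio 0.92
top jar [0.664  0.0031] area ratio 0.91
top bin [[0.451, 0.396], [0.654, 0.354], [0.6, 0.151], [0.399, 0.199]]
top tray [[0.465, 0.258], [0.489, 0.235], [0.466, 0.21], [0.441, 0.232]]
top mat [[0.51, 0.087], [0.546, -0.113], [0.434, -0.131], [0.4, 0.065]]
scene disc [0.4684 0.2359] area ratio 0.77
scene cap [0.4627 0.0194] area ratio 0.87
scene jar [6.65e-01 2.00e-04] area ratio 0.82
scene bin [[0.767, -0.228], [0.726, -0.215], [0.746, -0.146], [0.785, -0.158]]
scene tray [[0.621, -0.488], [0.262, -0.533], [0.358, -0.18], [0.658, -0.172]]
scene mat [[0.55, -0.111], [0.436, -0.164], [0.399, 0.064], [0.505, 0.102]]
```

View pics/crops.png

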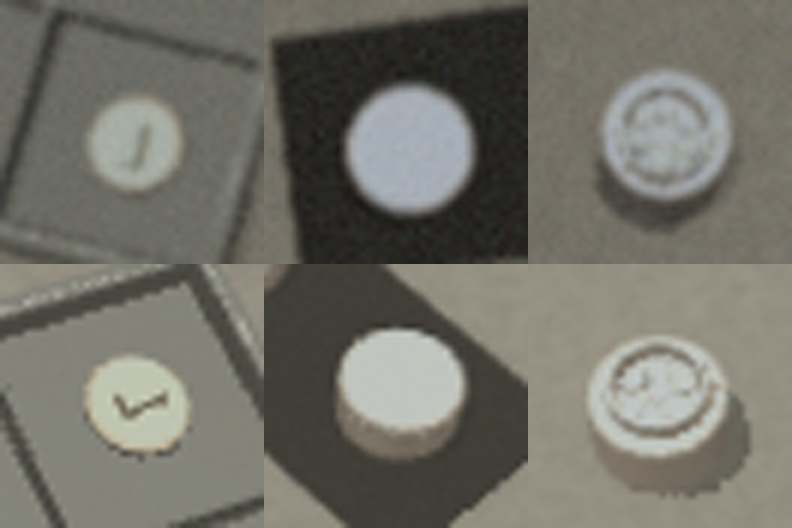

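```bash
cat >> h.py <<'E'
def seg(c,im,g,w=20,s=8):
    """sub-pixel Otsu blob around world point g -> full-image-scale contour"""
    u,v=w2px(c,g)[0].astype(int)
    t=cv2.cvtColor(im[v-w:v+w,u-w:u+w],cv2.COLOR_BGR2GRAY)
    t=cv2.GaussianBlur(cv2.resize(t,None,fx=s,fy=s,interpolation=cv2.INTER_CUBIC),(0,0),s*.5)
    th=cv2.threshold(t,0,255,cv2.THRESH_OTSU)[1]
    cs=[k for k in cv2.findContours(th,0,1)[0] if cv2.contourArea(k)>30*s*s]
    k=min(cs,key=lambda k: np.hypot(*(k.mean((0,1))-w*s)))
    return ((k[:,0]+.5)/s-.5+[u-w,v-w]).astype(np.float32)
def circ(c,k,z):
    """hull contour px -> world circle at z"""
    (x,y),_,_=cv2.fitEllipse(cv2.convexHull(k)); W=np.array([px2w(c,*p,z)[:2] for p in cv2.convexHull(k)[:,0]])
    A=np.c_[2*W,np.ones(len(W))]; q=np.linalg.lstsq(A,(W**2).sum(1),rcond=None)[0]
    return q[:2],np.sqrt(q[2]+q[:2]@q[:2])
E
python3 - <<'E'
from h import *
G=dict(disc=(.467,.236,.011),cap=(.463,.021,.027),jar=(.664,.002,.036))
for c in("top","scene"):
    im=eyes.capture(c)
    for n,g in G.items():
        k=seg(c,im,g)
        p,R=circ(c,k,g[2]); print(c,n,p.round(4),round(R,4))
# tab direction
u0=w2px("scene",(.469,.236,.011))[0].astype(int)-22
f=lambda a,b:(a/6-.5+u0[0],b/6-.5+u0[1])
for a,b in(((128,417-264*0),(170,397)),):pass
L=[px2w("scene",*f(x,y-264),.012)[:2] for x,y in((114,395),(129,417),(169,398))]
print(np.round(L,4)); d=L[2]-L[1]; print("scene yaw",np.degrees(np.arctan2(d[1],d[0])),np.linalg.norm(d))
u0=w2px("top",(.469,.236,.011))[0].astype(int)-22
L=[px2w("top",*f(x,y),.015)[:2] for x,y in((122,164),(136,165),(146,125))]
print(np.round(L,4)); d=L[2]-L[1]; print("top yaw",np.degrees(np.arctan2(d[1],d[0])),np.linalg.norm(d))
im=cv2.imread("pics/scene0.png"); a=crop("scene",im,*w2px("scene",(.467,.236,.011))[0],10,28)
im=cv2.imread("pics/top0.png"); b=crop("top",im,*w2px("top",(.467,.236,.011))[0],10,28)
# overlay tab box
for c,i in(("scene",a),("top",b)):
    o=w2px(c,(.467,.236,.011))[0].astype(int)-10
    for y,col in((-14,(0,0,255)),(-24,(0,255,0))):
        cs,sn=np.cos(np.radians(y)),np.sin(np.radians(y))
        for z in(.011,.019):
            X=[(.467+cs*p-sn*q,.236+sn*p+cs*q,z) for p,q in((.009,.004),(.009,-.004),(-.009,-.004),(-.009,.004))]
            cv2.polylines(i,[((w2px(c,X)-o+.5)*28).astype(int)],True,col,1)
cv2.imwrite("pics/tab.png",np.hstack([b[:,:400],a[:,:400]])if 0 else cv2.resize(np.hstack([b,a]),(800,400)))
E
```

```text
top disc [0.4674 0.237 ] 0.0199
top cap [0.4618 0.0215] 0.0269
top jar [0.6651 0.0031] 0.028
scene disc [0.4679 0.2359] 0.02
scene cap [0.4651 0.023 ] 0.0289
scene jar [0.6656 0.0021] 0.028
[[0.4741 0.2289]
 [0.4751 0.2391]
 [0.4568 0.241 ]]
scene yaw 173.95340083545315 0.018351604530057818
[[0.458  0.241 ]
 [0.4577 0.2351]
 [0.4748 0.2319]]
top yaw -10.439673977699224 0.01737934724882633
```

View pics/tab.png

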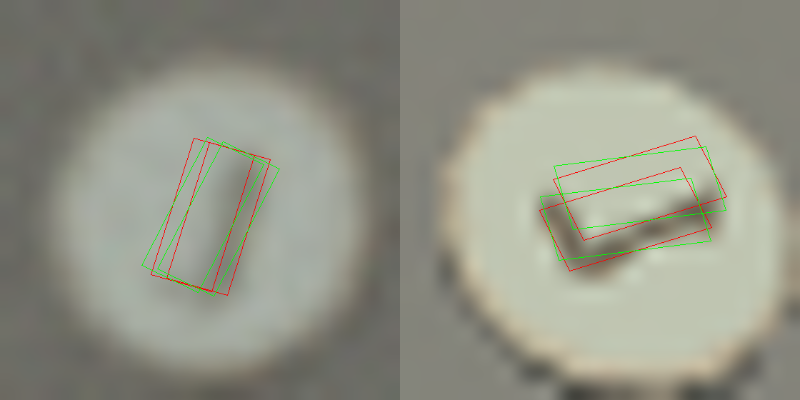

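```bash
cat >> h.py <<'E'
def plan(x,y,ztip,yaw):
    """after turning, total units along tool x,y,z so that fingertips reach (x,y,ztip)"""
    s=sense(); R=s["ee_rot"]; p=s["tcp_pos"]; cy=np.degrees(np.arctan2(R[1,0],R[0,0]))
    d=(cy-yaw+90)%180-90; a=np.radians(cy-d); Rn=np.array([[np.cos(a),np.sin(a),0],[np.sin(a),-np.cos(a),0],[0,0,-1]])
    print("turn units",round(np.radians(d)/.08,3),"shift units",(Rn.T@(np.array([x,y,ztip+.182])-p)/.02).round(2),"t",s["time_s"])
E
python3 -c "
from h import *
plan(.4677,.2364,.06,-9.5)"
```

```text
turn units -3.512 shift units [12.45 14.51  8.14] t 2.2
```

>>> {"api": "jog_arm", "payload": {
  "grip": 30,
  "increments": [
    [0,0,0.8,-0.88],
    [0,0,0.8,-0.88],
    [0,0,0.8,-0.88],
    [0,0,0.8,-0.87],
    [0.83,0.97,0.4,0],
    [0.83,0.97,0.4,0],
    [0.83,0.97,0.4,0],
    [0.83,0.97,0.4,0],
    [0.83,0.97,0.4,0],
    [0.83,0.97,0.4,0]
  ]
}}

```text
time_s: 3.2
tcp_pos: [0.3495, 0.4315, 0.2927]
ee_rot: [[0.986, -0.165, 0.0], [-0.165, -0.986, 0.0], [0.0, -0.0, -1.0]]
wrist_force: [0.5, 0.4, -0.4]
gripper_width: 0.353
gripper_force: 0.0
```

>>> {"api": "jog_arm", "payload": {
  "increments": [
    [0.83,0.97,0.4,0],
    [0.83,0.97,0.4,0],
    [0.83,0.97,0.4,0],
    [0.83,0.97,0.4,0],
    [0.83,0.97,0.4,0],
    [0.83,0.97,0.4,0],
    [0.83,0.97,0.4,0],
    [0.83,0.97,0.14,0],
    [0.83,0.97,0,0],
    [0,0,0,0]
  ]
}}

```text
time_s: 4.2
tcp_pos: [0.4685, 0.2336, 0.2338]
ee_rot: [[0.986, -0.169, -0.0], [-0.169, -0.986, -0.001], [-0.0, 0.001, -1.0]]
wrist_force: [-0.9, 0.1, 0.2]
gripper_width: 0.342
gripper_force: 0.0
```

Run:
```python
from h import *
plan(.4677,.2364,.0125,-9.5)
T=[]
for c in("top","scene"):
    im=eyes.capture(c); T.append(crop(c,im,*w2px(c,(.4677,.2364,.03))[0],40,5))
cv2.imwrite("pics/g1.png",np.hstack(T))
```

```text
turn units -0.046 shift units [-0.06 -0.13  1.96] t 4.2
```

View pics/g1.png

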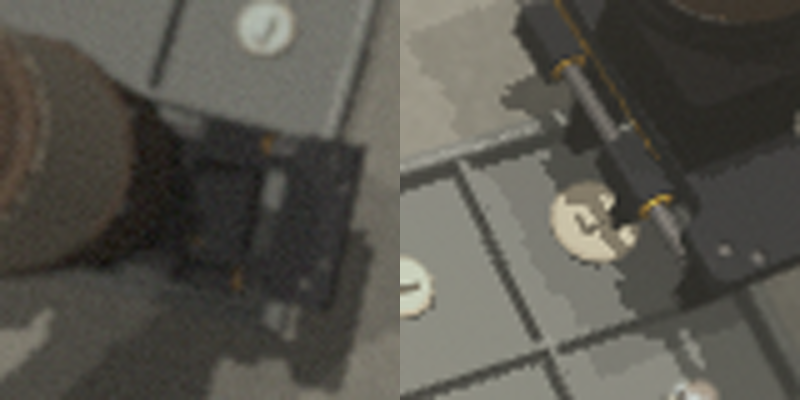

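>>> {"api": "jog_arm", "payload": {
  "increments": [
    [-0.06,-0.13,0.5,0],
    [0,0,0.5,0],
    [0,0,0.5,0],
    [0,0,0.4,0],
    [0,0,0.06,0],
    [0,0,0,0]
  ]
}}

```text
time_s: 4.9
tcp_pos: [0.4666, 0.2384, 0.1942]
ee_rot: [[0.986, -0.165, -0.001], [-0.165, -0.986, -0.001], [-0.001, 0.001, -1.0]]
wrist_force: [-0.2, 0.2, -1.2]
gripper_width: 0.343
gripper_force: 0.0
```

>>> {"api": "jog_arm", "payload": {
  "grip": 0,
  "increments": [
    [0,0,0,0],
    [0,0,0,0],
    [0,0,0,0],
    [0,0,0,0],
    [0,0,0,0]
  ]
}}

```text
time_s: 5.4
tcp_pos: [0.4668, 0.2382, 0.1949]
ee_rot: [[0.986, -0.165, 0.0], [-0.165, -0.986, 0.0], [0.0, -0.0, -1.0]]
wrist_force: [0.1, -0.5, 0.8]
gripper_width: 0.087
gripper_force: 30.0
```

```bash
python3 -c "
from h import *
plan(.6641,.0028,.09,-9.5)"
```

```text
turn units -0.002 shift units [11.67  9.98 -3.85] t 5.4
```

>>> {"api": "jog_arm", "payload": {
  "increments": [
    [0,0,-0.4,0],
    [0,0,-0.9,0],
    [0,0,-0.9,0],
    [0.5,0.4,-0.9,0],
    [0.9,0.8,-0.75,0],
    [0.95,0.8,0,0],
    [0.95,0.8,0,0],
    [0.95,0.8,0,0],
    [0.95,0.8,0,0],
    [0.95,0.8,0,0]
  ]
}}

```text
time_s: 6.4
tcp_pos: [0.5714, 0.1145, 0.2724]
ee_rot: [[0.986, -0.165, 0.001], [-0.165, -0.986, 0.0], [0.0, -0.0, -1.0]]
wrist_force: [0.5, 0.0, -0.8]
gripper_width: 0.083
gripper_force: 30.0
```

>>> {"api": "jog_arm", "payload": {
  "increments": [
    [0.95,0.8,0,0],
    [0.95,0.8,0,0],
    [0.95,0.8,0,0],
    [0.95,0.8,0,0],
    [0.95,0.8,0,0],
    [0.77,0.78,0,0],
    [0,0,0,0],
    [0,0,0,0],
    [0,0,0,0]
  ]
}}

```text
time_s: 7.3
tcp_pos: [0.6635, 0.0033, 0.272]
ee_rot: [[0.986, -0.165, -0.0], [-0.165, -0.986, 0.0], [-0.0, -0.0, -1.0]]
wrist_force: [0.4, 0.3, -0.1]
gripper_width: 0.085
gripper_force: 30.0
```

Run:
```python
from h import *
plan(.6641,.0028,.06,-9.5)
c="scene"; im=eyes.capture(c); cv2.imwrite("pics/s2f.png",im)
o=w2px(c,(.665,.003,.06))[0].astype(int)-30
i=crop(c,im,*(o+30),30,10)
p=sense()["tcp_pos"]; z=p[2]-.182-.0089
a=np.linspace(0,2*np.pi,60)
for (x,y,R,zz,col) in ((.6653,.0026,.021,.043,(0,0,255)),(.6653,.0026,.018,.043,(0,0,255)),(.6653,.0026,.028,.034,(255,0,0)),(p[0]+.0012,p[1]-.0002,.0205,z+.0055,(0,255,0))):
    X=np.c_[x+R*np.cos(a),y+R*np.sin(a),0*a+zz]; cv2.polylines(i,[((w2px(c,X)-o+.5)*10).astype(int)],True,col,1)
cv2.imwrite("pics/g2.png",i)
```

```text
turn units 0.004 shift units [0.03 0.02 1.5 ] t 7.3
```

View pics/g2.png

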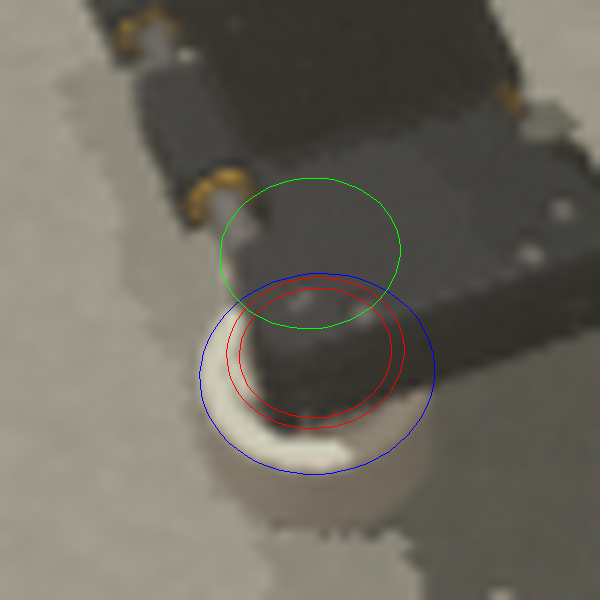

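>>> {"api": "jog_arm", "payload": {
  "increments": [
    [0,0,0,-0.96],
    [0,0,0,-0.96],
    [0,0,0,-0.96],
    [0,0,0,-0.96],
    [0,0,0,-0.96],
    [0,0,0,-0.96],
    [0,0,0,-0.96],
    [0,0,0,-0.96]
  ]
}}

```text
time_s: 8.15
tcp_pos: [0.6635, 0.0038, 0.272]
ee_rot: [[0.899, 0.438, -0.0], [0.438, -0.899, 0.0], [0.0, -0.0, -1.0]]
wrist_force: [-0.6, -0.8, -1.0]
gripper_width: 0.089
gripper_force: 30.0
```

>>> {"api": "jog_arm", "payload": {
  "increments": [
    [0,0,0,-0.96],
    [0,0,0,-0.96],
    [0,0,0,-0.96],
    [0,0,0,-0.96],
    [0,0,0,-0.96],
    [0,0,0,-0.96],
    [0,0,0,-0.96],
    [0,0,0,-0.96],
    [0,0,0,0],
    [0,0,0,0]
  ]
}}

```text
time_s: 9.15
tcp_pos: [0.6637, 0.0035, 0.272]
ee_rot: [[0.487, 0.873, 0.0], [0.873, -0.487, 0.0], [0.0, 0.0, -1.0]]
wrist_force: [-0.2, 1.1, 0.9]
gripper_width: 0.083
gripper_force: 30.0
```

```bash
cat >> h.py <<'E'
def view(c,ctr,L,name,w=30,s=10):
    im=eyes.capture(c); cv2.imwrite(f"pics/full_{name}.png",im); o=w2px(c,ctr)[0].astype(int)-w; i=crop(c,im,*(o+w),w,s); a=np.linspace(0,2*np.pi,60)
    for (x,y,R,zz,col) in L:
        X=np.c_[x+R*np.cos(a),y+R*np.sin(a),0*a+zz]; cv2.polylines(i,[((w2px(c,X)-o+.5)*s).astype(int)],True,col,1)
    cv2.imwrite(f"pics/{name}.png",i)
E
python3 - <<'E'
from h import *
q=sense(); p=q["tcp_pos"]; X=q["ee_rot"][:,0]; d=p+.0012*X; z=p[2]-.182-.0089; print(p,X,d,z)
view("scene",(.665,.003,.06),[(.6653,.0026,.021,.043,(0,0,255)),(.6653,.0026,.018,.043,(0,0,255)),(.6653,.0026,.028,.034,(255,0,0)),(d[0],d[1],.0205,z+.0055,(0,255,0))],"g3")
E
```

```text
[0.66372335 0.00346336 0.27198949] [4.87035785e-01 8.73382007e-01 1.18202614e-04] [0.6643078  0.00451142 0.27198963] 0.08108948897110986
```

View pics/g3.png

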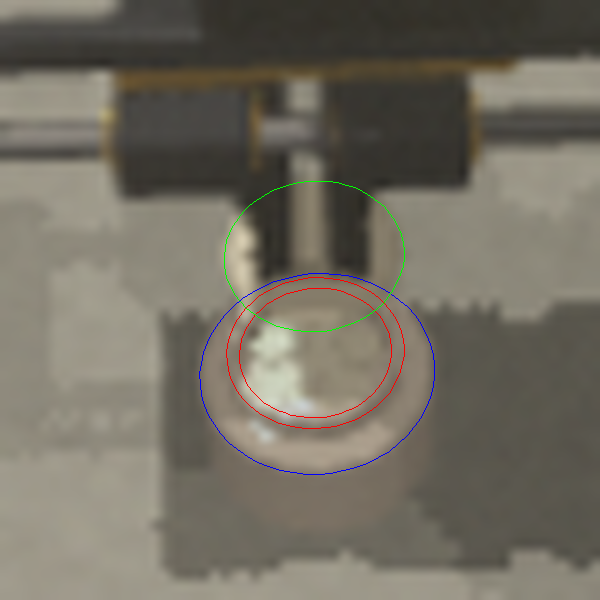

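Run:
```python
from h import *
o=w2px("scene",(.665,.003,.06))[0].astype(int)-30
eyes.capture("scene")
for n in("disc","jar","small_disc"):
    for L in eyes.outline_of("scene",n):
        ys,xs=np.nonzero(L["mask"]); print(n,round(L["conf"],2),"x",xs.min()-o[0],xs.max()-o[0]+1,"y",ys.min()-o[1],ys.max()-o[1]+1,len(xs))
im=cv2.imread("pics/full_g3.png").astype(int); sub=im[o[1]+16:o[1]+36,o[0]+19:o[0]+44]
print(sub.sum(2)//3); print((sub[...,2]-sub[...,0]))
```

```text
disc 0.64 x 168 185 y 30 44 190
disc 0.6 x 203 221 y 58 74 226
disc 0.5 x 230 249 y 76 93 219
jar 0.76 x 20 43 y 30 53 459
[[ 53  53  53  51  51  51  64  53  49  49 115 128 129  80  56  53  50  50
   48  49  50  50  51  49  49]
 [ 52  53  51  52  51  52  51  49  50  51 100 120 129  79  50  50  49  50
   50  49  51  50  49  48  48]
 [ 53  52  52  51  51  52  49  49  50  50  93 116 121  74  50  50  51  50
   48  49  61  63  65  63  62]
 [ 85  85  85  85  70  53  47  49  49  49  92 116 120  79  52  48  47  47
   88 118 125 126 126 126 125]
 [128 130 130 130  96  58  47  48  50  50  91 117 120  81  53  47  46  46
  102 120 133 134 132 134 131]
 [133 135 135 136 136 100  60  47  48  50  92 116 120  81  53  48  46  55
  109 116 126 131 131 131 131]
 [133 134 135 135 165 131  68  48  51  51  92 117 120  89  57  48  48  69
  112 120 122 129 129 130 132]
 [133 134 134 141 175 181 109  47  49  50  93 116 120  91  58  47  47  58
  112 121 113 127 131 131 132]
 [133 135 135 157 180 187 117  49  51  49  93 116 121  92  56  51  48  57
  110 120 114 128 131 131 129]
 [134 134 136 160 181 151  87  5
[... 2024 characters left out ...]
27 11 14 15 21 23 24 24 19 22 16 15 27 29 24 20 18 18
  17]
 [17 18 18 18 34 36 31 22 26 27 26 27 27 27 27 28 26 27 28 26 20 19 17 17
  18]
 [18 19 19 19 21 34 31 27 28 28 27 27 27 28 28 27 28 28 27 26 22 19 19 18
  17]
 [18 19 19 19 22 31 29 27 27 27 28 28 29 29 28 28 27 27 26 25 25 22 17 18
  18]
 [15 17 17 22 25 26 24 25 30 31 31 32 31 32 31 28 26 24 22 25 25 25 20 16
  14]
 [13 16 20 25 26 25 22 21 20 23 26 29 30 29 29 27 27 25 23 23 24 26 25 16
  12]
 [12 15 24 26 26 22 22 20 17 18 21 27 27 27 27 28 27 28 27 22 25 26 26 21
  14]
 [14 18 25 25 25 24 19 17 15 16 21 25 27 27 26 28 28 27 29 24 25 26 26 25
  17]
 [12 23 26 26 24 26 23 19 21 23 23 26 28 27 28 27 28 27 28 25 25 26 25 25
  17]]
```

>>> {"api": "jog_arm", "payload": {
  "increments": [
    [0,0.07,0,0],
    [0,0,0.5,0],
    [0,0,0.5,0],
    [0,0,0.5,0],
    [0,0,0.25,0],
    [0,0,0.1,0],
    [0,0,0.1,0],
    [0,0,0,0],
    [0,0,0,0]
  ]
}}

```text
time_s: 10.3
tcp_pos: [0.6653, 0.0022, 0.2331]
ee_rot: [[0.486, 0.874, 0.001], [0.874, -0.486, 0.0], [0.0, 0.001, -1.0]]
wrist_force: [0.2, -0.4, -0.9]
gripper_width: 0.083
gripper_force: 30.0
```

>>> {"api": "jog_arm", "payload": {
  "increments": [
    [0,0,0.06,0],
    [0,0,0.05,0],
    [0,0,0.05,0],
    [0,0,0,0],
    [0,0,0,0]
  ]
}}

```text
time_s: 10.8
tcp_pos: [0.6652, 0.0022, 0.23]
ee_rot: [[0.486, 0.874, 0.0], [0.874, -0.486, -0.0], [0.0, 0.0, -1.0]]
wrist_force: [-0.5, -0.5, 3.3]
gripper_width: 0.085
gripper_force: 30.0
```

>>> {"api": "jog_arm", "payload": {
  "grip": 30,
  "increments": [
    [0,0,-0.03,0],
    [0,0,0,0],
    [0,0,0,0],
    [0,0,0,0]
  ]
}}

```text
time_s: 11.2
tcp_pos: [0.6652, 0.0021, 0.2299]
ee_rot: [[0.486, 0.874, -0.0], [0.874, -0.486, -0.0], [-0.0, -0.0, -1.0]]
wrist_force: [-0.0, -0.8, -0.5]
gripper_width: 0.315
gripper_force: 0.0
```

>>> {"api": "jog_arm", "payload": {
  "increments": [
    [0,0,-0.4,0],
    [0,0,-0.9,0],
    [0,0,-0.9,0],
    [0,0,-0.9,0],
    [-0.5,0,-0.5,0],
    [-0.9,0,0,0],
    [-0.9,0,0,0],
    [-0.9,0,0,0],
    [-0.9,0,0,0]
  ]
}}

```text
time_s: 12.1
tcp_pos: [0.624, -0.0714, 0.3012]
ee_rot: [[0.487, 0.873, -0.002], [0.873, -0.487, -0.0], [-0.001, -0.002, -1.0]]
wrist_force: [0.1, 0.2, 1.7]
gripper_width: 0.34
gripper_force: 0.0
```

Run:
```python
from h import *
view("scene",(.665,.003,.045),[(.6653,.0022,.0205,.046,(0,0,255)),(.6653,.0026,.028,.034,(255,0,0))],"g4",20,15)
a=cv2.imread("pics/g4.png"); 
view("top",(.665,.003,.045),[],"g4b",20,7)
b=cv2.imread("pics/g4b.png")
cv2.imwrite("pics/g4.png",np.hstack([cv2.resize(a,(400,400)),cv2.resize(b,(400,400))]))
for c in("scene","top"): print(c,circ(c,seg(c,cv2.imread(f"pics/full_g4{'b' if c=='top' else ''}.png"),(.465,.022,.027)),.027))
```

```text
scene (array([0.46490877, 0.02446187]), np.float64(0.029414524428577088))
top (array([0.46025418, 0.0217298 ]), np.float64(0.02635295368987751))
```

View pics/g4.png

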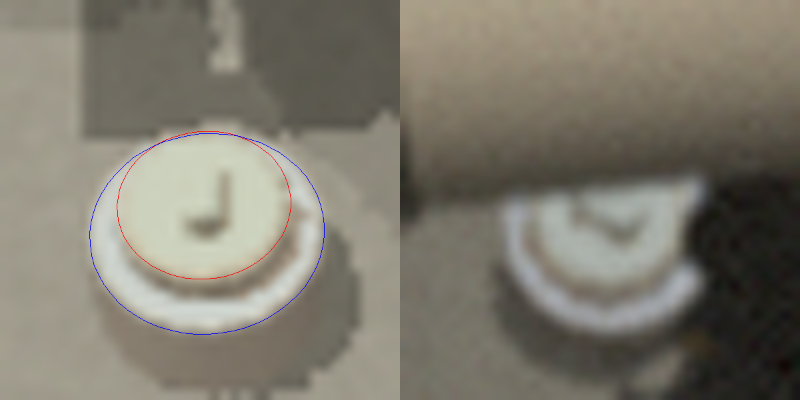

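Run:
```python
from h import *
for c in("scene","top"):
    k=seg(c,cv2.imread(f"pics/{c}0.png"),(.465,.022,.027))
    m=np.zeros((4000,6400),np.uint8); cv2.fillPoly(m,[np.round(k*10).astype(int)],1)
    # full-prism fit at 10x: scale contour back
    import h; f=w2px
    h.w2px=lambda c,X:f(c,X)*10
    print(c,h.hull_fit(c,m,(.465,.022),P["cap"])); h.w2px=f
plan(.463,.0215,.06,60.9)
```

```text
scene (array([0.45835392, 0.01601915]), 0.8177661073338166)
top (array([0.46216749, 0.02183061]), 1.0151245531991335)
turn units -0.04 shift units [ 0.19 -9.3   2.98] t 12.2
```

>>> {"api": "jog_arm", "payload": {
  "grip": 80,
  "increments": [
    [0.1,-0.93,0,-0.04],
    [0.09,-0.93,0.3,0],
    [0,-0.93,0.3,0],
    [0,-0.93,0.3,0],
    [0,-0.93,0.3,0],
    [0,-0.93,0.3,0],
    [0,-0.93,0.3,0],
    [0,-0.93,0.5,0],
    [0,-0.93,0.5,0],
    [0,-0.93,0.18,0]
  ]
}}

```text
time_s: 13.2
tcp_pos: [0.4634, 0.0238, 0.2416]
ee_rot: [[0.484, 0.875, -0.002], [0.875, -0.484, -0.001], [-0.001, -0.001, -1.0]]
wrist_force: [-0.3, -1.1, -0.7]
gripper_width: 0.917
gripper_force: 0.0
```

>>> {"api": "jog_arm", "payload": {
  "increments": [
    [0,0,0,0],
    [0,0,0,0]
  ]
}}

```text
time_s: 13.4
tcp_pos: [0.4648, 0.0239, 0.2428]
ee_rot: [[0.483, 0.876, 0.001], [0.876, -0.483, 0.0], [0.001, 0.001, -1.0]]
wrist_force: [0.4, -0.2, -0.3]
gripper_width: 0.918
gripper_force: 0.0
```

Run:
```python
from h import *
plan(.4625,.0215,.009,60.9)
p=sense()["tcp_pos"]
view("scene",(.4625,.0215,.027),[(.4625,.0215,.0265,.027,(0,0,255)),(.4625,.0215,.0265,.003,(255,0,0)),(p[0],p[1],.002,p[2]-.182,(0,255,0))],"g5",30,10)
```

```text
turn units 0.052 shift units [-0.16 -0.04  2.59] t 13.4
```

View pics/g5.png

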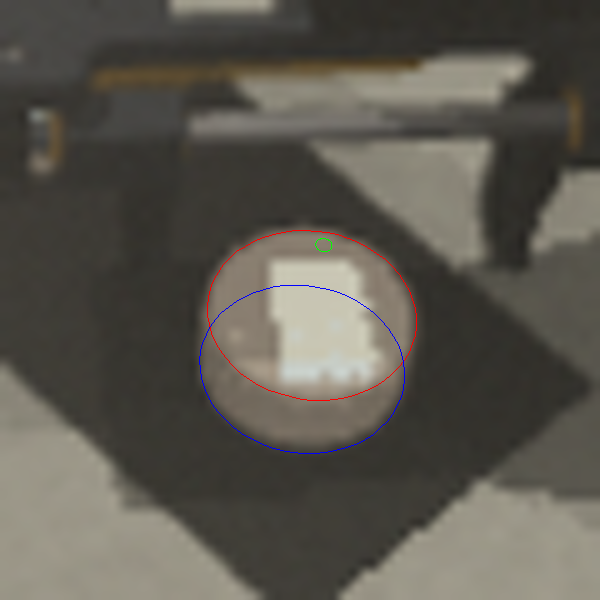

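>>> {"api": "jog_arm", "payload": {
  "increments": [
    [-0.2,-0.04,0.5,0.04],
    [0,0,0.6,0],
    [0,0,0.6,0],
    [0,0,0.6,0],
    [0,0,0.25,0],
    [0,0,0.04,0],
    [0,0,0,0]
  ]
}}

```text
time_s: 14.15
tcp_pos: [0.462, 0.0206, 0.1907]
ee_rot: [[0.487, 0.874, 0.0], [0.874, -0.487, -0.0], [-0.0, 0.0, -1.0]]
wrist_force: [-0.5, 0.3, 0.1]
gripper_width: 0.919
gripper_force: 0.0
```

>>> {"api": "jog_arm", "payload": {
  "grip": 0,
  "increments": [
    [0,0,0,0],
    [0,0,0,0],
    [0,0,0,0],
    [0,0,0,0],
    [0,0,0,0]
  ]
}}

```text
time_s: 14.65
tcp_pos: [0.4618, 0.0208, 0.191]
ee_rot: [[0.486, 0.874, 0.0], [0.874, -0.486, 0.0], [0.0, 0.0, -1.0]]
wrist_force: [-0.8, 0.7, 0.8]
gripper_width: 0.597
gripper_force: 30.0
```

>>> {"api": "jog_arm", "payload": {
  "increments": [
    [0,0,-0.5,0],
    [0,0,-0.95,0],
    [0,0,-0.95,0],
    [0,0,-0.95,0],
    [0,0,-0.95,0],
    [0.3,0.6,-0.55,0],
    [0.4,0.9,0,0],
    [0.4,0.9,0,0],
    [0.4,0.9,0,0],
    [0.4,0.9,0,0]
  ]
}}

```text
time_s: 15.65
tcp_pos: [0.5542, 0.0129, 0.2885]
ee_rot: [[0.486, 0.874, 0.0], [0.874, -0.486, 0.0], [0.0, 0.0, -1.0]]
wrist_force: [0.6, -1.0, -0.9]
gripper_width: 0.597
gripper_force: 30.0
```

>>> {"api": "jog_arm", "payload": {
  "increments": [
    [0.4,0.9,0,0],
    [0.4,0.9,0,0],
    [0.4,0.9,0,0],
    [0.4,0.9,0,0],
    [0.4,0.9,0,0],
    [0.23,0.64,0,0],
    [0,0,0,0],
    [0,0,0,0],
    [0,0,0,0]
  ]
}}

```text
time_s: 16.55
tcp_pos: [0.6643, 0.0021, 0.288]
ee_rot: [[0.486, 0.874, -0.001], [0.874, -0.486, 0.0], [-0.0, -0.001, -1.0]]
wrist_force: [0.1, -0.8, 0.3]
gripper_width: 0.6
gripper_force: 30.0
```

Run:
```python
from h import *
plan(.6652,.0021,.039,60.9)
p=sense()["tcp_pos"]; z=p[2]-.188
view("scene",(.665,.003,.075),[(.6652,.0021,.028,.034,(255,0,0)),(p[0],p[1],.0265,z,(0,0,255)),(p[0],p[1],.0265,z+.024,(0,0,255)),(.6652,.0021,.0205,.046,(0,255,0))],"g6",30,10)
```

```text
turn units -0.0 shift units [0.02 0.04 3.35] t 16.55
```

View pics/g6.png

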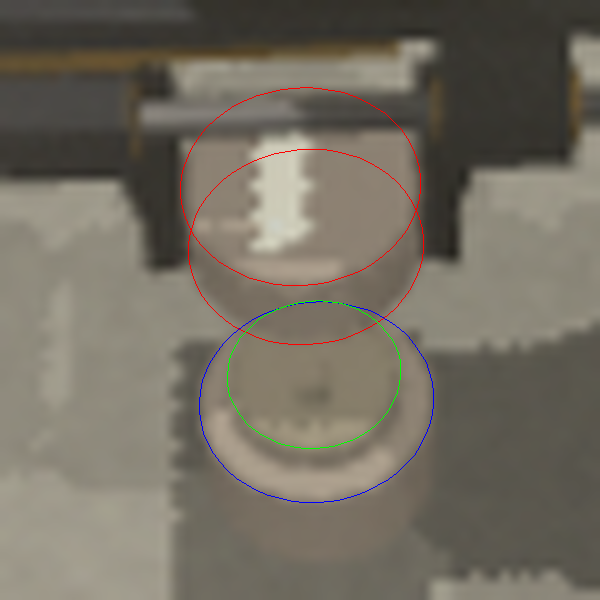

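>>> {"api": "jog_arm", "payload": {
  "increments": [
    [0.05,0.04,0,0],
    [0,0,0.5,0],
    [0,0,0.6,0],
    [0,0,0.5,0],
    [0,0,0.4,0],
    [0,0,0.3,0],
    [0,0,0.2,0],
    [0,0,0.2,0],
    [0,0,0.2,0],
    [0,0,0,0]
  ]
}}

```text
time_s: 17.6
tcp_pos: [0.6662, 0.0025, 0.2293]
ee_rot: [[0.486, 0.874, -0.001], [0.874, -0.486, -0.0], [-0.0, -0.001, -1.0]]
wrist_force: [-0.0, -0.5, -0.2]
gripper_width: 0.601
gripper_force: 30.0
```

>>> {"api": "jog_arm", "payload": {
  "increments": [
    [0,0,0.1,0],
    [0,0,0.1,0],
    [0,0,0.08,0],
    [0,0,0.04,0],
    [0,0,0.03,0],
    [0,0,0,0],
    [0,0,0,0]
  ]
}}

```text
time_s: 18.3
tcp_pos: [0.6663, 0.0025, 0.2228]
ee_rot: [[0.486, 0.874, 0.0], [0.874, -0.486, 0.0], [0.0, 0.0, -1.0]]
wrist_force: [-0.2, 0.2, 0.1]
gripper_width: 0.596
gripper_force: 30.0
```

>>> {"api": "jog_arm", "payload": {
  "increments": [
    [0,0,0.02,0],
    [0,0,0.02,0],
    [0,0,0,0],
    [0,0,0,0]
  ]
}}

```text
time_s: 18.7
tcp_pos: [0.6664, 0.0025, 0.2221]
ee_rot: [[0.486, 0.874, 0.0], [0.874, -0.486, -0.0], [0.0, 0.0, -1.0]]
wrist_force: [-0.3, 1.4, 0.7]
gripper_width: 0.596
gripper_force: 30.0
```

>>> {"api": "jog_arm", "payload": {
  "grip": 80,
  "increments": [
    [0,0,0,0],
    [0,0,0,0],
    [0,0,0,0],
    [0,0,0,0],
    [0,0,0,0],
    [0,0,0,0]
  ]
}}

```text
time_s: 19.3
tcp_pos: [0.6663, 0.0025, 0.2219]
ee_rot: [[0.486, 0.874, -0.0], [0.874, -0.486, 0.0], [-0.0, -0.0, -1.0]]
wrist_force: [0.7, -0.4, -0.6]
gripper_width: 0.913
gripper_force: 0.0
```

>>> {"api": "jog_arm", "payload": {
  "increments": [
    [0,0,-0.4,0],
    [0,0,-0.8,0],
    [0,0,-0.8,0],
    [0,0,-0.8,0],
    [0,0,0,0],
    [0,0,0,0]
  ]
}}

```text
time_s: 19.9
tcp_pos: [0.6662, 0.0025, 0.2783]
ee_rot: [[0.487, 0.874, 0.001], [0.874, -0.487, 0.001], [0.001, 0.0, -1.0]]
wrist_force: [-0.2, -1.3, -0.7]
gripper_width: 0.921
gripper_force: 0.0
```

Run:
```python
from h import *
import h
q=sense(); print(q["tcp_pos"],q["wrist_force"])
im=eyes.capture("scene"); cv2.imwrite("pics/capd.png",im)
for n in("cap","jar"):
    for L in eyes.outline_of("scene",n): 
        ys,xs=np.nonzero(L["mask"]); print(n,round(L["conf"],2),xs.min(),xs.max()+1,ys.min(),ys.max()+1)
a=np.linspace(0,2*np.pi,90)
for R,z in((.0265,.058),(.0265,.034),(.028,.034),(.028,0)):
    w=w2px("scene",np.c_[.6658+R*np.cos(a),.0023+R*np.sin(a),0*a+z]); print(R,z,w.min(0).round(1),w.max(0).round(1))
# yaw check, column profile
u,v=w2px("scene",(.6658,.0023,.058))[0].round().astype(int); print(u,v); g=cv2.cvtColor(im,cv2.COLOR_BGR2GRAY)
print(g[v-14:v+36,u]); print(g[v,u-18:u+18]);print(g[v+10,u-18:u+18])
```

```text
[0.66615324 0.00251101 0.27827159] [-0.19287276 -1.28821323 -0.68077916]
cap 0.92 285 308 217 242
jar 0.71 288 308 237 248
jar 0.41 378 390 280 292
0.0265 0.058 [285.1 216.9] [307.8 236.1]
0.0265 0.034 [285.9 222.4] [308.1 241.4]
0.028 0.034 [285.2 221.9] [308.7 241.9]
0.028 0 [286.2 229.3] [309.1 249. ]
296 226
[132 136 137 138 139 135 131 131 193 199 199 200 200 200 200 200 200 199
 205 206 207 170 160 158 144 119 112 114 114 119 116 114 115 115 114 115
 106 104 105 106 118 149 152 153 154 150 150 153 152 154]
[142 151 142 140 141 139 137 116 127 131 132 133 131 132 131 191 200 200
 200 200 200 199 200 199 199 200 154 131 131 123 134 135 137 138 139 138]
[136 136 147 153 119 106 104 101 101 114 110 108 111 116 121 128 130 140
 144 143 136 123 114 118 112 109 105 104 112 114 103  92  89  88  89  89]
```

Run:
```python
from h import *
for p in((370,180),(487,180),(490,282),(371,281)): print(px2w("top",*p,.018).round(3))
for p in((235,118),(308,88),(358,134),(285,173)): print("s",px2w("scene",*p,.018).round(3))
for L in eyes.outline_of("top","tray")[:1]: pass
for c in("top","scene"):
  for d in eyes.spot_in(c,"tray")+eyes.spot_in(c,"finished_a"): print(c,np.round(d["centre"],3),round(d["conf"],2))
plan(.6655,.0022,.009,60.9)
```

```text
[ 0.612 -0.175  0.018]
[ 0.621 -0.482  0.018]
[ 0.358 -0.482  0.018]
[ 0.352 -0.18   0.018]
s [ 0.624 -0.456  0.018]
s [ 0.363 -0.464  0.018]
s [ 0.344 -0.206  0.018]
s [ 0.598 -0.186  0.018]
top [ 0.486 -0.318  0.003] 0.8
top [0.657 0.001 0.048] 0.73
top [ 0.527 -0.407  0.062] 0.8
top [ 0.446 -0.403  0.059] 0.56
scene [ 0.584 -0.403  0.02 ] 0.72
turn units -0.001 shift units [-0.03 -0.03  4.32] t 20.3
```

>>> {"api": "jog_arm", "payload": {
  "grip": 87,
  "increments": [
    [-0.02,0,0.5,0],
    [0,0,0.7,0],
    [0,0,0.7,0],
    [0,0,0.7,0],
    [0,0,0.7,0],
    [0,0,0.6,0],
    [0,0,0.4,0],
    [0,0,0.06,0],
    [0,0,0,0]
  ]
}}

```text
time_s: 21.2
tcp_pos: [0.6663, 0.0022, 0.1907]
ee_rot: [[0.486, 0.874, 0.0], [0.874, -0.486, -0.0], [-0.0, 0.0, -1.0]]
wrist_force: [0.2, -0.4, 0.4]
gripper_width: 1.0
gripper_force: 0.0
```

>>> {"api": "jog_arm", "payload": {
  "grip": 0,
  "increments": [
    [0,0,0,0],
    [0,0,0,0],
    [0,0,0,0],
    [0,0,0,0],
    [0,0,0,0]
  ]
}}

```text
time_s: 21.7
tcp_pos: [0.6661, 0.0022, 0.191]
ee_rot: [[0.486, 0.874, -0.0], [0.874, -0.486, 0.0], [0.0, -0.0, -1.0]]
wrist_force: [-0.8, 0.2, 1.6]
gripper_width: 0.638
gripper_force: 30.1
```

>>> {"api": "jog_arm", "payload": {
  "increments": [
    [0,0,-0.2,0],
    [0,0,-0.5,0],
    [0,0,-0.7,0],
    [0,0,-0.7,0],
    [-0.3,0,-0.4,0],
    [-0.5,-0.1,0,0],
    [-0.8,-0.1,0,0],
    [-0.8,-0.1,0,0],
    [-0.8,-0.1,0,0],
    [-0.8,-0.1,0,0]
  ]
}}

```text
time_s: 22.7
tcp_pos: [0.6172, -0.0644, 0.2403]
ee_rot: [[0.487, 0.873, -0.001], [0.873, -0.487, -0.0], [-0.001, -0.001, -1.0]]
wrist_force: [0.4, -0.4, -1.1]
gripper_width: 0.636
gripper_force: 30.0
```

>>> {"api": "jog_arm", "payload": {
  "increments": [
    [-0.8,-0.1,0,0],
    [-0.8,-0.1,0,0],
    [-0.8,-0.1,0,0],
    [-0.8,-0.1,0,0],
    [-0.8,-0.1,0,0],
    [-0.8,-0.1,0,0],
    [-0.8,-0.1,0,0],
    [-0.8,-0.1,0,0],
    [-0.8,-0.1,0,0],
    [-0.8,-0.1,0,0]
  ]
}}

```text
time_s: 23.7
tcp_pos: [0.5224, -0.194, 0.2408]
ee_rot: [[0.486, 0.874, 0.0], [0.874, -0.486, 0.0], [0.0, 0.0, -1.0]]
wrist_force: [0.5, -0.6, -1.7]
gripper_width: 0.638
gripper_force: 30.0
```

>>> {"api": "jog_arm", "payload": {
  "increments": [
    [-0.8,-0.1,0,0],
    [-0.8,-0.1,0,0],
    [-0.8,0,0,0],
    [-0.6,0,0,0],
    [-0.4,0,0,0],
    [-0.2,0,0,0],
    [0,0,0,0],
    [0,0,0,0]
  ]
}}

```text
time_s: 24.5
tcp_pos: [0.4849, -0.2537, 0.2407]
ee_rot: [[0.486, 0.874, 0.0], [0.874, -0.486, -0.0], [0.0, 0.0, -1.0]]
wrist_force: [-0.6, 0.4, -0.7]
gripper_width: 0.637
gripper_force: 30.0
```

Run:
```python
from h import *
plan(.485,-.255,.012,60.9)
eyes.capture("scene")
for n in("cap","tray","finished_a"):
    for L in eyes.outline_of("scene",n): 
        ys,xs=np.nonzero(L["mask"]); print(n,round(L["conf"],2),xs.min(),xs.max()+1,ys.min(),ys.max()+1)
p=sense()["tcp_pos"]; a=np.linspace(0,2*np.pi,90); zb=p[2]-.191
for R,z in((.0265,zb+.058),(.0265,zb+.034)):
    w=w2px("scene",np.c_[p[0]+R*np.cos(a),p[1]+R*np.sin(a),0*a+z]); print(R,z,w.min(0).round(1),w.max(0).round(1))
```

```text
turn units 0.003 shift units [-0.05  0.03  2.34] t 24.5
cap 0.7 298 318 117 131
tray 0.95 233 359 104 178
finished_a 0.52 258 274 98 125
0.0265 0.10773140213765853 [297.8 111.9] [317.3 125.3]
0.0265 0.08373140213765853 [298.2 118.5] [317.4 131.9]
```

>>> {"api": "jog_arm", "payload": {
  "increments": [
    [0,0,0.4,0],
    [0,0,0.5,0],
    [0,0,0.5,0],
    [0,0,0.4,0],
    [0,0,0.25,0],
    [0,0,0.1,0],
    [0,0,0.08,0],
    [0,0,0.06,0],
    [0,0,0,0],
    [0,0,0,0]
  ]
}}

```text
time_s: 25.7
tcp_pos: [0.4847, -0.2539, 0.1952]
ee_rot: [[0.486, 0.874, 0.001], [0.874, -0.486, -0.0], [0.0, 0.001, -1.0]]
wrist_force: [0.2, -0.7, -1.3]
gripper_width: 0.638
gripper_force: 30.0
```

>>> {"api": "jog_arm", "payload": {
  "increments": [
    [0,0,0.03,0],
    [0,0,0.03,0],
    [0,0,0,0],
    [0,0,0,0]
  ]
}}

```text
time_s: 26.1
tcp_pos: [0.4847, -0.2539, 0.194]
ee_rot: [[0.486, 0.874, 0.0], [0.874, -0.486, -0.0], [0.0, 0.0, -1.0]]
wrist_force: [-1.2, 0.5, 0.2]
gripper_width: 0.636
gripper_force: 30.0
```

Nominal floor height reached; release and retreat.

>>> {"api": "jog_arm", "payload": {
  "increments": [
    [0,0,0.02,0],
    [0,0,0,0],
    [0,0,0,0]
  ]
}}

```text
time_s: 26.4
tcp_pos: [0.4847, -0.2539, 0.1939]
ee_rot: [[0.486, 0.874, 0.0], [0.874, -0.486, -0.0], [-0.0, 0.0, -1.0]]
wrist_force: [-0.5, 1.8, 6.0]
gripper_width: 0.635
gripper_force: 30.0
```

>>> {"api": "jog_arm", "payload": {
  "grip": 84,
  "increments": [
    [0,0,0,0],
    [0,0,0,0],
    [0,0,0,0],
    [0,0,0,0],
    [0,0,0,0],
    [0,0,0,0]
  ]
}}

```text
time_s: 27.0
tcp_pos: [0.4847, -0.2539, 0.1932]
ee_rot: [[0.486, 0.874, -0.0], [0.874, -0.486, -0.0], [-0.0, -0.0, -1.0]]
wrist_force: [0.6, -0.8, 0.1]
gripper_width: 0.955
gripper_force: 0.0
```

>>> {"api": "jog_arm", "payload": {
  "increments": [
    [0,0,-0.4,0],
    [0,0,-0.8,0],
    [0,0,-0.9,0],
    [0,0,-0.9,0],
    [0,0,-0.9,0],
    [0,0,-0.9,0],
    [0,0,-0.9,0],
    [0,0,0,0],
    [0,0,0,0],
    [0,0,0,0]
  ]
}}

```text
time_s: 28.0
tcp_pos: [0.4842, -0.2538, 0.3066]
ee_rot: [[0.487, 0.874, -0.002], [0.874, -0.487, 0.001], [-0.0, -0.002, -1.0]]
wrist_force: [0.2, 0.2, -0.5]
gripper_width: 0.965
gripper_force: 0.0
```

Run:
```python
from h import *
q=sense(); print(q["tcp_pos"],q["wrist_force"],q["time_s"]); eyes.capture("scene")
for n in("cap","finished_a"):
    for L in eyes.outline_of("scene",n): 
        ys,xs=np.nonzero(L["mask"]); print(n,round(L["conf"],2),xs.min(),xs.max()+1,ys.min(),ys.max()+1)
a=np.linspace(0,2*np.pi,90)
for R,z in((.0265,.061),(.0265,.037),(.028,.003)):
    w=w2px("scene",np.c_[.4847+R*np.cos(a),-.2539+R*np.sin(a),0*a+z]); print(R,z,w.min(0).round(1),w.max(0).round(1))
```

```text
[ 0.48424677 -0.25377639  0.30658834] [ 0.18379544  0.16103222 -0.5452876 ] 28.0
cap 0.76 299 317 125 144
finished_a 0.58 258 278 99 125
finished_a 0.56 283 302 91 114
0.0265 0.061 [298.5 124.4] [317.4 137.7]
0.0265 0.037 [298.9 130.5] [317.5 143.8]
0.028 0.003 [298.9 138.6] [318.1 152.5]
```

The cap's outline matches the seated model, with the jar standing on the tray floor.

```bash
python3 -c "
from station import r
print(r.finish_job())"
```

```text
the job is handed in; nothing more can be done
None
```

The disc is seated, the cap is on, and the closed jar stands on the tray; handed in at about 28 s, with seating and placement matching the camera checks, but the judge returned no verdict.

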